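# Seat the high grinding wheel on its key

## Task

One of the two chisel-sharpening wheels on the bench is still sitting high on its spindle, because the keyway in its hub is out of line with the spindle's key. Turn that wheel by its square hub, keeping it on the spindle, until the keyway drops over the key and the wheel is fully home, then let go. Leave the other wheel, which is already home, as it is.

Things in the scene. Friction and masses are not known exactly. Their poses are not given: they have to be found in the camera images.
- wheel_high_hub (a point): Wheel to seat, 0.6 kg: grey ring, 110 diameter, 14 thick, round a steel hub 60 square, 58 tall, undersides level. Bore 28, with a keyway slot 20 wide reaching 25 from the axis, facing one flat. Point: on the axis, 38 above the underside, 20 below the top; grip here across flats. x to the keyway, z up. It starts resting on the key, leaning up to 5 degrees, point 52 above the shoulder; home 38.
- spindle_high (a point): Its fixed spindle on a round grey housing (170 diameter, 50 high). Point: on the axis at the shoulder (62 above the bench) where a seated wheel rests. x to the key, z up. Shaft 24 thick, ends 76 above the point. Key 10 wide, 14 high on the shoulder, reaching 22 from the axis, hidden by the wheel: a dark groove up the shaft and a steel lug 14 wide, jutting 16 from the housing's rim, mark its side.
- wheel_home_hub (a point): The other wheel, same shape, point and axes, on an identical housing and spindle: already home, so 14 mm lower, its keyway over its key. Leave it alone. (About the first wheel: its keyway starts 40 to 80 degrees counter-clockwise of its key, seen from above; within 10 degrees of the key it drops 14 mm by its own weight when let go, or can be lowered. Sizes here are all in mm.)

How it is judged (in metres and radians):
At the end, for the whole second after the job is handed in: The high wheel is down on its spindle's shoulder, level (within 6 degrees) and within 4 mm of fully home, centred on the spindle within 10 mm, its keyway over the key (within 26 degrees); the other wheel is within 10 mm of where it was (z of wheel_high_hub in the frame of spindle_high below 0.042 m and horizontal distance between wheel_high_hub and spindle_high below 0.01 m and angle between the x axis of wheel_high_hub and the x axis of spindle_high, either way round below 0.45 rad and angle between wheel_high_hub's own z axis and vertical below 0.1 rad and distance of wheel_home_hub from where it was at the start of the episode below 0.01 m); the robot touches nothing.
It fails at once if the wheel is lifted off its spindle (more than 30 mm above where it started) (z of wheel_high_hub in the frame of spindle_high above 0.082 m).
It fails at once if the other wheel is pulled up or shifted by more than 10 mm (distance of wheel_home_hub from where it was at the start of the episode above 0.01 m).
It also fails if it takes over 32 s, if anything falls off the work surface, if the arm or the gripper's body presses on something with over 40 N, if the wrist force passes 120 N, or if a joint passes its speed limit or range.

## Robot

A 6-joint arm with a two-finger parallel gripper is mounted at the origin on the work surface. World frame = base frame: x ahead of the robot, y to its left, z up, the work surface at z = 0. Lengths are in mm, angles in rad, forces in N, time in s.
With the tool pointing down it reaches from about 300 to 775 mm from the base axis. Payload 14.6 kg.
Tool frame: the origin (TCP) lies at the very end of the fingers, on their centre line; the grasp point (between the pads) lies 19 mm behind it; z points along the fingers, y is the line along which they close (so a half turn about z gives the same grasp; the last joint's range is limited). The gripper opens to 94 mm and grips with 3 to 60 N. Pads are 16 mm wide; open, the fingers measure 119 mm over their backs; the gripper's body (75 mm by 177 mm) begins 78 mm behind the grasp point.
Start: joints at [-1.272, 0.3, 1.521, -0, 1.321, -0.067], TCP at [196.726, -513.603, 205.446] pointing down, gripper open.
Joint ranges: [-3.03, 3.03], [-0.79, 2.21], [0.23, 2.52], [-1.04, 4.18], [0, 3.07], [-2.55, 2.55]. Speed limits (rad/s): [2.22, 2.22, 2.57, 3.14, 3.14, 3.14].

## Interface

Orientations are given as [roll, pitch, yaw] about the fixed x, y, z axes, in that order (R = Rz(yaw) Ry(pitch) Rx(roll)).
In Python, from cell import manip, camera, get_calibration gives the robot as it stands. The module is installed in compiled form; this text tells all that it offers.
- The arm moves only by the tool jog_arm, never from a script. Its argument "plan" is one flat list of numbers, 6 for each row, row after row: the shift along the world's x, y, z in m, then the turn, a rotation vector about the world's x, y, z in degrees. A call has 1 to 20 rows; each row is the pose to reach, as a shift and turn from the pose commanded when the call began; what a row does not reach only later rows make up. A row lasts 1/10 s, in which the tool goes at most 50 mm and 8.59 degrees, less where a joint would pass 70% of its speed; a pose out of reach is approached as far as the arm can. A call with a gripper value outside its range is refused whole. "claw" is the finger opening in m, from 0 to 0.094, set as the call begins (left out, the last holds). The fingers move at their own pace and stop on an object; "force" is the grip in N (left out, the last holds). Time passes only in rows, so rows that repeat a pose let the fingers close. It gives the time, the measured TCP pose, the force, the opening and the grip force at its end, in the units of the state.
- manip.read_state(): the state, without advancing time (a new reading comes with each control period).
- camera(name): name is "scene" or "top" or "wrist"; returns (picture, depth): 420x560x3 uint8, red, green, blue; 420x560 float32, mm along the optical axis (not along the pixel's ray), 0 where there is no reading.
- get_calibration(name): a dict with "fx", "fy", "cx", "cy" (pixels), "origin" and "attitude" of the camera in the world. Camera axes: x right, y down, z forward; pixel columns grow to the right and rows downward; lengths in mm; the calibration is good to about 2 mm. A picture is of the moment at which its call begins: read the wrist's pose just before it. get_calibration takes no time and is no camera call; for the wrist camera it gives the pose at the moment of the call.
- manip.sign_off(): hands the job in; it is judged then, once.
The state is a dict: "clock": time; "joints": joint angles; "qd": joint speeds; "effort": joint torques, N m; "eef_pos": TCP position; "eef_rot": TCP orientation; "wrist_force": force on the tool from outside, world axes, zero at the start; "moment": the same for the moment, N m; "finger_gap": finger opening in mm; "finger_force": force on a finger pad.
Only numpy, scipy, OpenCV 4.12 (cv2) and the standard library are available. Lean on these libraries where they do the work, as an engineer would, in place of code of your own. Each camera call takes 0.05 s, during which the arm holds its last target. There are 200 camera calls.

## Working session

There is one attempt and no reset: what is moved stays moved. The work goes in short steps, Python scripts to look and compute and a tool call to move; the robot and the scene stay as the last step left them, time stands still between calls to the robot, and variables do not carry over. Pictures are saved under pics/ and viewed, at most 10 in all, crops included, and the job is handed in when it is done.

Besides the shell and the picture viewer there is one more tool, called after "Call:" as name(argument=value, ...) on one line, values as JSON. jog_arm: Moves the arm, as the interface text tells. Its arguments: {"type":"object","properties":{"plan":{"type":"array"},"claw":{"type":"number"},"force":{"type":"number"}},"required":["plan"]}

```bash
mkdir -p pics; cat > h.py <<'E'
from cell import manip, camera, get_calibration
import numpy as np, cv2
from scipy.spatial.transform import Rotation as R
def att(c):
    a=np.array(c["attitude"],float)
    return a if a.shape==(3,3) else R.from_euler('xyz',a).as_matrix()
def world(d,c):
    v,u=np.mgrid[0:d.shape[0],0:d.shape[1]]
    p=np.stack([(u-c["cx"])/c["fx"]*d,(v-c["cy"])/c["fy"]*d,d],-1)
    return p@att(c).T+np.array(c["origin"])
def shot(n,f):
    c=get_calibration(n); p,d=camera(n); cv2.imwrite('pics/'+f+'.png',p[...,::-1]); np.savez('/tmp/'+f,p=p,d=d,w=world(d,c)); return p,d,c
E
python3 - <<'E'
from h import *
s=manip.read_state(); print(s)
for n in("top","scene"):
    p,d,c=shot(n,n+"0"); print(c); w=world(d,c)
    for lo,hi in((40,60),(70,79),(84,95),(115,125),(125,137)):
        m=(d>0)&(w[...,2]>lo)&(w[...,2]<hi)
        print(lo,m.sum(), w[m].mean(0).round() if m.any() else '')
E
```

```text
{'clock': 0.0, 'joints': array([-1.27160958e+00,  3.00450145e-01,  1.52160849e+00,  8.05680592e-06,
        1.32071712e+00, -6.66361556e-02]), 'qd': array([-1.38656756e-03,  2.68464281e-04, -2.82621827e-04, -4.14298901e-04,
        1.92741103e-05,  6.35408778e-04]), 'effort': array([-1.27093477e-03, -5.31800687e+01, -3.52736199e+01,  7.07779988e-02,
        2.43757601e-02, -1.24771150e-04]), 'eef_pos': array([ 196.6431229 , -513.34669773,  204.88623631]), 'eef_rot': array([-3.14041269e+00, -8.65658894e-05,  3.65820850e-01]), 'wrist_force': array([0.71196656, 0.45852404, 0.00552371]), 'moment': array([-0.04189182,  0.00024267, -0.00021202]), 'finger_force': 0.0, 'finger_gap': 94.2769977479337}
{'fx': 400.18915572729884, 'fy': 400.18915572729884, 'cx': 280.03745217814964, 'cy': 206.7620733789562, 'origin': array([ 4.14518879e+02, -2.28642704e-01,  8.85755101e+02]), 'attitude': array([-2.96647723, -0.02631748, -1.54652354])}
40 7397 [512. 146.  48.]
70 1208 [484. 144.  76.]
84 1096 [ 582. -152.   89.]
115 878 [496. 117. 120.]
125 831 [ 589. -157.  133.]
{'fx': 411.09717528191817, 'fy': 411.09717528191817, 'cx': 279.02457496708547, 'cy': 205.25053202790008, 'origin': array([ 909.46119779, -452.32068443,  637.7874505 ]), 'attitude': array([-2.28585122, -0.01097269,  0.69920038])}
40 9574 [395. 243.  49.]
70 1715 [186. 458.  75.]
84 3070 [320. 276.  89.]
115 1741 [155. 461. 120.]
125 2424 [270. 290. 132.]
```

View pics/top0.png

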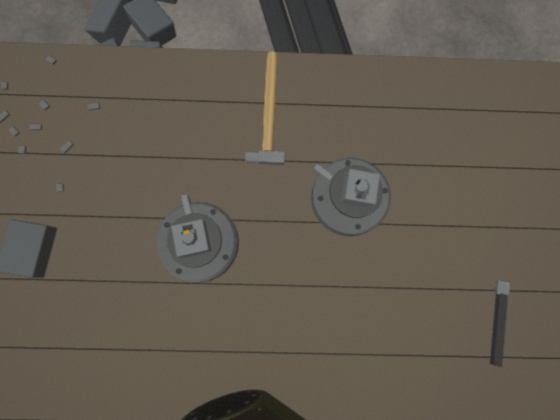

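View pics/scene0.png

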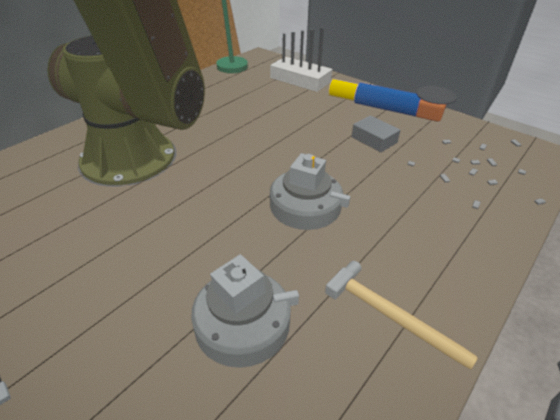

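The top view shows the home wheel at about (190,238), with its lug at (186,204) and the keyway on the same side. The high wheel is at about (361,187), top z≈133, and its lug is at (322,172). Next I'll enlarge it and measure.

```bash
python3 - <<'E'
from h import *
z=np.load('/tmp/top0.npz');p,d,w=z['p'],z['d'],z['w']
cv2.imwrite('pics/crop1.png',cv2.resize(p[140:250,300:410],(600,600),interpolation=cv2.INTER_CUBIC)[...,::-1])
c=get_calibration("top")
reg=np.zeros(d.shape,bool);reg[140:250,300:410]=1
def fit(m,name):
    q=w[m]; r=cv2.minAreaRect(q[:,:2].astype(np.float32)); A=np.c_[q[:,:2],np.ones(len(q))]
    k=np.linalg.lstsq(A,q[:,2],rcond=None)[0]; print(name,m.sum(),q.mean(0).round(1),r,'slope deg',np.degrees(k[:2]).round(1))
fit(reg&(w[...,2]>126)&(w[...,2]<137.5),'hubtop')
m=reg&(w[...,2]>45)&(w[...,2]<55); q=w[m][:,:2]; print('housing',cv2.minEnclosingCircle(q.astype(np.float32)))
m=reg&(w[...,2]>137.5); print('shaft top',m.sum(),w[m].mean(0), cv2.minEnclosingCircle(w[m][:,:2].astype(np.float32)))
def ray(u,v,zz):
    r=att(c)@np.array([(u-c["cx"])/c["fx"],(v-c["cy"])/c["fy"],1]);o=np.array(c["origin"]);return (o+r*(zz-o[2])/r[2])
print('lug tip px depth',w[172,322],w[176,328],ray(322,172,50))
z=np.load('/tmp/scene0.npz')
cv2.imwrite('pics/crop2.png',cv2.resize(z['p'][230:360,180:310],(600,600),interpolation=cv2.INTER_CUBIC)[...,::-1])
E
```

```text
hubtop 802 [ 594.8 -174.9  133. ] ((594.0231323242188, -175.41229248046875), (61.062652587890625, 60.88228225708008), 82.17479705810547) slope deg [1.5 1.7]
housing ((599.8336181640625, -166.2169189453125), 91.80037689208984)
shaft top 123 [ 527.89734679 -107.93273972  418.12400906] ((517.2798461914062, -82.21292114257812), 131.45823669433594)
lug tip px depth [ 640.51071047 -106.83571966   54.78338446] [ 631.87259472 -119.69269596   55.50475781] [ 641.8116041  -107.44938993   50.        ]
```

View pics/crop1.png

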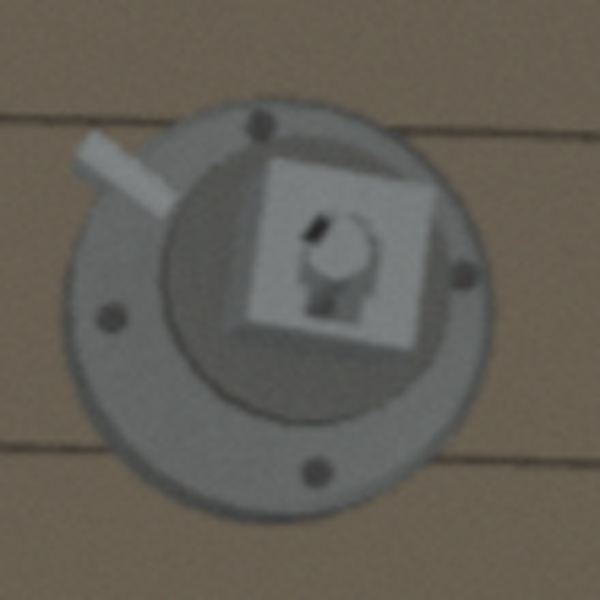

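View pics/crop2.png

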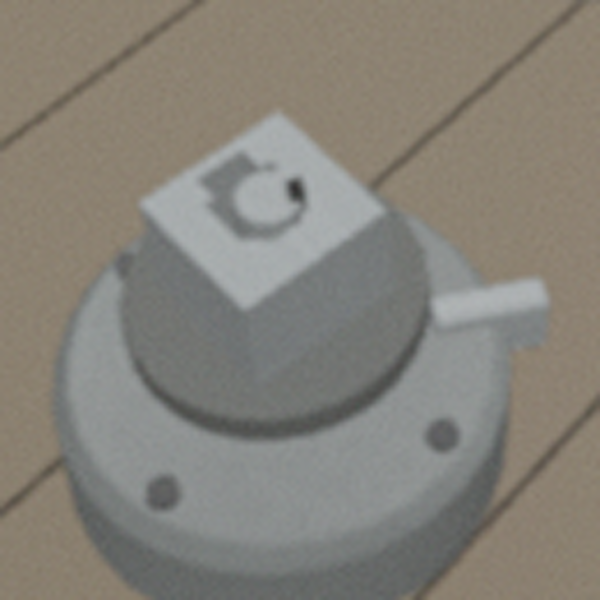

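The top crop shows the shaft at (341,250), its dark groove at (316,230) and the lug at (88,145). The keyway notch is below the shaft, around (335,315). That puts the keyway about 120° from the lug, which doesn't fit the stated 40–80°, so I'll compare it with the home wheel.

```bash
python3 - <<'E'
from h import *
z=np.load('/tmp/top0.npz');p,d,w=z['p'],z['d'],z['w']
s=np.load('/tmp/scene0.npz')['p']
f=lambda a:cv2.resize(a,(400,400),interpolation=cv2.INTER_CUBIC)
cv2.imwrite('pics/crop3.png',np.hstack([f(p[195:275,155:235]),f(s[145:225,265:345])])[...,::-1])
for c0,zz,nm in(((310,410,160,230),134,'high'),((160,230,195,275),120,'home')):
    r=np.zeros(d.shape,bool);r[c0[2]:c0[3],c0[0]:c0[1]]=1
    m=r&(abs(w[...,2]-zz)<5); print(nm,cv2.minAreaRect(w[m][:,:2].astype(np.float32)))
    m=r&(w[...,2]>45)&(w[...,2]<56); q=w[m][:,:2]
    # circle fit of the outer rim, lug rejected
    x=q.mean(0)
    for i in range(30):
        dv=q-x; rr=np.hypot(*dv.T); k=(rr>78)&(rr<90)
        a=np.arctan2(*dv[k].T[::-1]); b=((a+np.pi)/(2*np.pi)*36).astype(int)
        x=x+2*np.mean([dv[k][b==j][np.argmax(rr[k][b==j])]-85*dv[k][b==j][np.argmax(rr[k][b==j])]/rr[k][b==j].max() for j in np.unique(b)],axis=0)*.5
    dv=q-x; rr=np.hypot(*dv.T); l=dv[(rr>90)&(rr<104)]
    print(nm,'rim centre',x.round(1),'lug',len(l),np.degrees(np.arctan2(l.mean(0)[1],l.mean(0)[0])).round(1))
E
```

```text
high ((594.1826782226562, -175.61929321289062), (60.5088005065918, 61.056156158447266), 81.44869995117188)
high rim centre [ 595.2 -173.2] lug 24 54.5
home ((486.99822998046875, 153.85960388183594), (60.60850524902344, 60.449893951416016), 14.229315757751465)
home rim centre [487.4 154. ] lug 18 16.7
```

View pics/crop3.png

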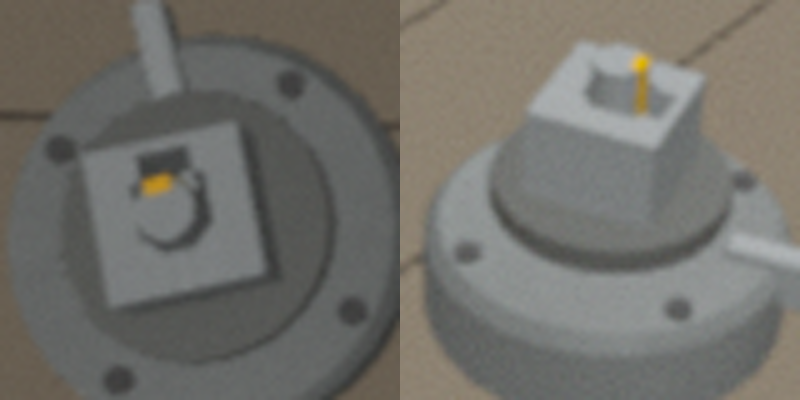

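On the home wheel, the keyway, the groove and the lug all point the same way (14–17°), so lug direction means key direction. On the high wheel the keyway is at about 172° and the key at about 53°. I'll move above it and check with the wrist camera before trusting either figure.

Call:
jog_arm(plan=[0.398,0.339,0.06,0,0,61,0.398,0.339,0.06,0,0,61,0.398,0.339,0.06,0,0,61,0.398,0.339,0.06,0,0,61,0.398,0.339,0.06,0,0,61,0.398,0.339,0.06,0,0,61,0.398,0.339,0.06,0,0,61,0.398,0.339,0.06,0,0,61,0.398,0.339,0.06,0,0,61,0.398,0.339,0.06,0,0,61,0.398,0.339,0.06,0,0,61,0.398,0.339,0.06,0,0,61,0.398,0.339,0.06,0,0,61,0.398,0.339,0.06,0,0,61])

```text
clock: 1.5
eef_pos: [594.0, -175.4, 265.2]
eef_rot: [-3.141, 0.0, 1.43]
wrist_force: [-0.1, -0.4, 0.7]
finger_gap: 93.6
finger_force: 0.0
```

```bash
python3 - <<'E'
from h import *
s=manip.read_state(); print(s['clock'],s['eef_pos'],np.degrees(s['eef_rot']),s['joints'])
p,d,c=shot("wrist","wr1"); print(c)
w=world(d,c)
r=(d>0)&(np.hypot(w[...,0]-595,w[...,1]+174)<60)
m=r&(abs(w[...,2]-134)<6); print(m.sum(),w[m].mean(0),cv2.minAreaRect(w[m][:,:2].astype(np.float32)))
E
```

```text
1.5 [ 594.02325666 -175.38942323  265.23929689] [-1.79967762e+02  1.61289187e-03  8.19045038e+01] [-3.46163727e-01  4.24859997e-01  1.21529066e+00 -1.42367011e-04
  1.50198717e+00 -2.04860828e-01]
{'fx': 301.66878967714354, 'fy': 301.66878967714354, 'cx': 279.7445939491912, 'cy': 216.35498901769557, 'origin': array([ 606.00693751, -102.94233536,  444.59728388]), 'attitude': array([ 2.88330105e+00,  3.18543710e-04, -1.42107535e-01])}
2823 [ 597.39031684 -173.45319062  134.00814676] ((595.5303344726562, -174.80245971679688), (60.6265869140625, 60.10124206542969), 81.49192810058594)
```

View pics/wr1.png

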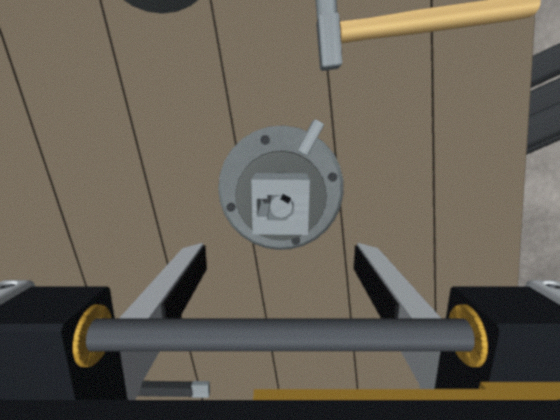

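In the wrist view, the housing centre is (281,187), the shaft (282,207) and the lug tip (318,124). The groove is at (286,199), the same direction as the lug (~52° world), and the keyway notch at (263,207) is ~172° world. All three views give an offset of about 119° CCW, not the stated 40–80°. I'll go by what I measured and check the drop by contact force. Descending to grip now.

Call:
jog_arm(plan=[0.0005,0.0005,-0.05,0,0,0,0.0005,0.0005,-0.1,0,0,0,0.0005,0.0005,-0.13,0,0,0,0.0005,0.0005,-0.15,0,0,0,0.0005,0.0005,-0.166,0,0,0,0.0005,0.0005,-0.166,0,0,0,0.0005,0.0005,-0.166,0,0,0], claw=0.094)

```text
clock: 2.25
eef_pos: [595.1, -174.8, 100.2]
eef_rot: [3.141, 0.0, 1.43]
wrist_force: [0.4, -0.9, 0.4]
finger_gap: 94.0
finger_force: 0.0
```

Call:
jog_arm(plan=[0,0,0,0,0,0,0,0,0,0,0,0,0,0,0,0,0,0,0,0,0,0,0,0,0,0,0,0,0,0,0,0,0,0,0,0,0,0,0,0,0,0,0,0,0,0,0,0], claw=0.04, force=35)

```text
clock: 3.05
eef_pos: [595.3, -174.1, 99.6]
eef_rot: [3.141, 0.0, 1.43]
wrist_force: [-1.6, -0.6, 3.8]
finger_gap: 59.2
finger_force: 35.0
```

Call:
jog_arm(plan=[0,0,0.001,0,0,0,0,0,0.002,0,0,-4,0,0,0.002,0,0,-8,0,0,0.002,0,0,-13,0,0,0.002,0,0,-18,0,0,0.002,0,0,-24,0,0,0.002,0,0,-30,0,0,0.002,0,0,-30,0,0,0.002,0,0,-30])

```text
clock: 3.95
eef_pos: [595.0, -174.0, 100.9]
eef_rot: [-3.141, 0.0, 0.91]
wrist_force: [0.2, 0.5, -4.9]
finger_gap: 59.9
finger_force: 35.0
```

```bash
python3 - <<'E'
from h import *
s=manip.read_state(); print(s['clock'],s['eef_pos'],np.degrees(s['eef_rot']),s['wrist_force'],s['moment'],s['finger_gap'])
for n in("top","scene"): shot(n,n+"1")
a=np.load('/tmp/top1.npz')['p'][140:240,300:400];b=np.load('/tmp/scene1.npz')['p'][220:350,180:310]
f=lambda a:cv2.resize(a,(400,400),interpolation=cv2.INTER_CUBIC)
cv2.imwrite('pics/c4.png',np.hstack([f(a),f(b)])[...,::-1])
E
```

```text
3.95 [ 594.97410418 -173.99468133  100.88155165] [-1.79946009e+02  1.63652577e-02  5.21358877e+01] [ 0.16664471  0.52844502 -4.94369181] [-0.04586708 -0.09148459  0.01405671] 59.93240993287438
```

View pics/c4.png

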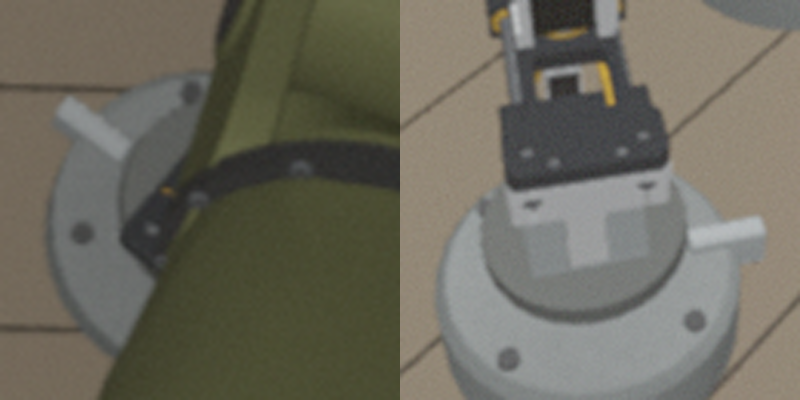

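The wheel is held (−5 N is its own weight) and turns freely. I'll continue the other 89° to the lug.

Call:
jog_arm(plan=[0,0,0,0,0,-6,0,0,0,0,0,-12,0,0,0,0,0,-18,0,0,0,0,0,-24,0,0,0,0,0,-30,0,0,0,0,0,-36,0,0,0,0,0,-42,0,0,0,0,0,-48,0,0,0,0,0,-54,0,0,0,0,0,-60,0,0,0,0,0,-66,0,0,0,0,0,-72,0,0,0,0,0,-78,0,0,0,0,0,-84,0,0,0,0,0,-89,0,0,0,0,0,-89,0,0,0,0,0,-89])

```text
clock: 5.75
eef_pos: [594.2, -173.7, 100.8]
eef_rot: [3.141, 0.003, -0.645]
wrist_force: [-4.8, 1.4, -4.8]
finger_gap: 59.7
finger_force: 35.0
```

Call:
jog_arm(plan=[0,0,-0.001,0,0,0,0,0,-0.002,0,0,0,0,0,-0.003,0,0,0,0,0,-0.004,0,0,0,0,0,-0.004,0,0,0])

```text
clock: 6.25
eef_pos: [594.5, -173.4, 97.0]
eef_rot: [3.141, 0.003, -0.644]
wrist_force: [-3.9, 4.0, -4.0]
finger_gap: 59.9
finger_force: 35.0
```

It is now 2.6 mm below the resting height with no upward contact force, so the keyway is over the key. I'll lower it most of the way and then release.

Call:
jog_arm(plan=[0,0,-0.002,0,0,0,0,0,-0.004,0,0,0,0,0,-0.006,0,0,0,0,0,-0.008,0,0,0,0,0,-0.01,0,0,0,0,0,-0.01,0,0,0])

```text
clock: 6.85
eef_pos: [594.6, -173.6, 87.2]
eef_rot: [3.141, 0.002, -0.645]
wrist_force: [-4.5, 2.5, -3.3]
finger_gap: 60.1
finger_force: 35.0
```

Call:
jog_arm(plan=[0,0,-0.001,0,0,0,0,0,-0.001,0,0,0,0,0,-0.001,0,0,0])

```text
clock: 7.15
eef_pos: [594.9, -173.9, 87.0]
eef_rot: [3.142, 0.001, -0.645]
wrist_force: [-4.2, 1.9, 2.8]
finger_gap: 59.5
finger_force: 35.0
```

Call:
jog_arm(plan=[0,0,0,0,0,0,0,0,0,0,0,0,0,0,0,0,0,0,0,0,0,0,0,0,0,0,0,0,0,0,0,0,0,0,0,0,0,0,0,0,0,0], claw=0.094)

```text
clock: 7.85
eef_pos: [595.2, -174.1, 86.4]
eef_rot: [-3.142, -0.0, -0.646]
wrist_force: [0.2, -0.0, -0.2]
finger_gap: 93.8
finger_force: 0.0
```

Call:
jog_arm(plan=[0,0,0.02,0,0,0,0,0,0.06,0,0,0,0,0,0.1,0,0,0,0,0,0.14,0,0,0,0,0,0.18,0,0,0,-0.05,-0.04,0.18,0,0,0,-0.1,-0.08,0.18,0,0,0,-0.14,-0.11,0.18,0,0,0,-0.18,-0.14,0.18,0,0,0,-0.22,-0.17,0.18,0,0,0,-0.22,-0.2,0.18,0,0,0])

```text
clock: 8.95
eef_pos: [373.9, -372.6, 267.4]
eef_rot: [3.141, -0.001, -0.646]
wrist_force: [1.3, -0.6, -0.5]
finger_gap: 94.2
finger_force: 0.0
```

```bash
python3 - <<'E'
from h import *
s=manip.read_state(); print(s['clock'],s['eef_pos'],s['wrist_force'])
p,d,c=shot("top","top2"); shot("scene","scene2"); w=world(d,c); w0=np.load('/tmp/top0.npz')['w']
for nm,x,y,ww in(('high',595,-174,w),('home',487,154,w),('home before',487,154,w0)):
    r=np.hypot(ww[...,0]-x,ww[...,1]-y)<55
    m=r&(ww[...,2]>112)&(ww[...,2]<128); q=ww[m]; k=np.linalg.lstsq(np.c_[q[:,:2]-[x,y],np.ones(len(q))],q[:,2],rcond=None)[0]
    print(nm,m.sum(),k,cv2.minAreaRect(q[:,:2].astype(np.float32)))
a=p[140:240,300:400];b=np.load('/tmp/scene2.npz')['p'][220:350,180:310]
f=lambda a:cv2.resize(a,(400,400),interpolation=cv2.INTER_CUBIC)
cv2.imwrite('pics/c5.png',np.hstack([f(a),f(b)])[...,::-1])
E
```

```text
8.95 [ 373.86695908 -372.63316795  267.39722002] [ 1.34539026 -0.58536781 -0.50229509]
high 738 [ 6.42251939e-03 -1.27875196e-02  1.19674437e+02] ((595.9528198242188, -176.80404663085938), (59.93424606323242, 61.95772933959961), 52.90739059448242)
home 805 [-6.75986544e-04  1.06577554e-02  1.19703324e+02] ((486.6501770019531, 153.93128967285156), (60.417667388916016, 60.61600875854492), 14.381898880004883)
home before 803 [-1.14003717e-03  4.95827454e-03  1.19751629e+02] ((486.9643249511719, 153.85101318359375), (60.67844009399414, 60.449893951416016), 14.229315757751465)
```

View pics/c5.png

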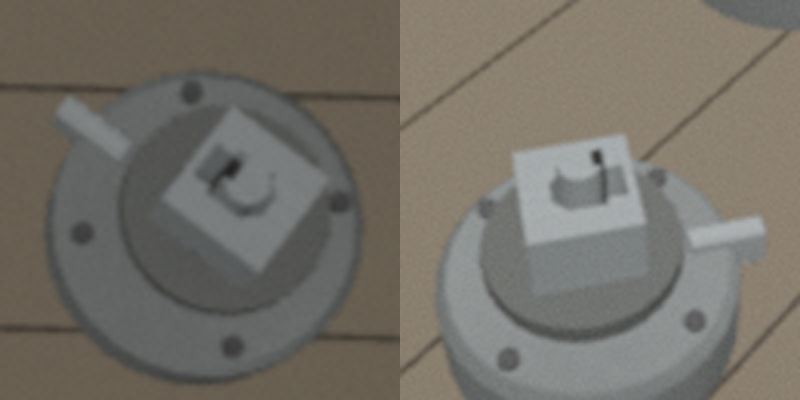

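The picture shows the keyway notch, at (215,163) in the left half, lying over the groove and facing the lug. The hub top is level at z 119.7, the same as the home wheel. The home wheel hasn't moved, so I'm handing in.

```bash
python3 -c "
from cell import manip
print(manip.sign_off())"
```

```text
the job is handed in; nothing more can be done
None
```

The high wheel is seated and released: keyway over the key, hub top level at 119.7 mm like the home wheel's, which did not move; the turn needed was about 119° clockwise, not the stated 40–80°, and the job was handed in at about 9 s (no verdict was shown).

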